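# Hang a primed bracket on the drying rail

## Task

Pick up the orange hanger with its freshly primed grey bracket, carry it to the yellow flared open end of the drying rail and run its trolley into the rail there. Let go of it as soon as the trolley is wholly inside the end, so that it hangs from the rail by itself, then slide it along until the trolley is fully up against the red stop. Leave the can, tin and screwdriver where they are.

Things in the scene. Friction and masses are not known exactly. Their poses are not given: they have to be found in the camera images.
- hanger: Loose one-piece hanger, about 0.4 kg, standing upright. Origin: centre of its underside; z up; +y is the way it runs into the rail. Grey bracket foot 50 (x) by 80 (y) mm, web to z 58. Orange C-arm, 24 mm wide in y: leaves at z 58-64 towards -x, rises at x -33 to -39, returns to x 0 at z 115-121 under the grip tab. The C goes round the rail on the side without posts.
- hanger_tab (a point): Centre of the orange grip tab, (0, 0, 144) mm in the hanger's frame: upright plate 8 mm thick in x, 30 mm wide in y, z 121 to 167. Pinch it from above across the 8 mm; the hanger then hangs balanced. When hung it stands over the rail, lower edge 20 mm above the rail's top; its rear edge (towards hanger -y) can be pushed, it rolls at under 2 N.
- trolley (a point): Middle of the trolley at the bottom of its rollers, (0, 0, 79) mm in the hanger's frame. The trolley lies inside the C: 70 mm long in y (35 each way), 22 mm wide in x, four white rollers, z 79 to 93. A stem 4 mm thick in x, 24 mm long in y, joins it to the arm's lower limb and runs in the rail's slot.
- trolley_nose (a point): Leading (+y) end of the trolley at the bottom of its rollers, (0, 35, 79) mm in the hanger's frame. It meets the red stop.
- rail: Fixed aluminium box track on two blue posts and a base. Origin: under the base, below the track's middle; y along the track, z up. Track y -180 to 180 mm, 34 mm wide, z 131 to 156; inside 28 wide, 19 high; 10 mm slot underneath; far end (+y) capped, open at y -180. Posts at x 51 to 73 mm, -x side clear. Base 12 mm thick, x -35 to 85, y -190 to 190.
- rail_mouth (a point): Centre of the open end on the channel floor, (0, -180, 134) mm in the rail's frame, same axes: +y leads into the rail. Yellow plates flare out 7 mm at the sides, top and bottom over the 25 mm before it. The rollers run on this floor, so a hung hanger's origin is 55 mm above the bench.
- stop: Red stop, 20 mm long, 44 mm wide, clamped fast on the rail, each time in another place. Origin: middle of its face towards the open end, on the channel floor; axes as the rail's. A plug inside the rail, flush with that face, stops the trolley's nose, so the hanger's origin ends 35 mm before the face.
- spray_can: Bystander: metal spray can, 66 mm across, about 170 mm high, origin under its middle.
- primer_tin: Bystander: round tin with white lid, 70 mm across, about 70 mm high, origin under its middle.
- screwdriver: Bystander: screwdriver lying on the bench, handle orange.
Not all that is in view belongs to the job. What is shaped like the hanger but green is not meant.

How it is judged:
On the way:
1. the trolley is wholly inside the open end of the rail, still 50 mm or more short of the stop, and the hanger hangs there with no finger touching it (x of trolley in the frame of rail_mouth between -0.005 and 0.005 m and z of trolley in the frame of rail_mouth between -0.003 and 0.007 m and angle between hanger's own z axis and vertical below 0.2 rad and y of trolley in the frame of rail_mouth above 0.03 m and y of trolley_nose in the frame of stop below -0.05 m and contact force between each of the fingers, the arm and hanger below 0.1 N), for 0.2 s.
At the end, for the whole second after the job is handed in: The hanger hangs at rest in the rail (trolley within 5 mm of the rail's centre line and -3 to +7 mm of the channel floor, hanger within 0.2 rad of upright), its trolley's nose within 5 mm of the red stop's face, and the can, tin and screwdriver within 30 mm of where they started (x of trolley in the frame of rail_mouth between -0.005 and 0.005 m and z of trolley in the frame of rail_mouth between -0.003 and 0.007 m and angle between hanger's own z axis and vertical below 0.2 rad and y of trolley_nose in the frame of stop between -0.005 and 0.003 m and linear speed of hanger below 0.02 m/s and distance of each of spray_can, primer_tin, screwdriver from where it was at the start of the episode below 0.03 m); the robot touches nothing.
It fails at once if the spray can is moved by more than 30 mm (distance of spray_can from where it was at the start of the episode above 0.03 m).
It fails at once if the primer tin is moved by more than 30 mm (distance of primer_tin from where it was at the start of the episode above 0.03 m).
It fails at once if the screwdriver is moved by more than 30 mm (distance of screwdriver from where it was at the start of the episode above 0.03 m).
It also fails if it takes over 61 s, if anything falls off the work surface, if the arm or the gripper's body presses on something with over 40 N, if the wrist force passes 120 N, or if a joint passes its speed limit or range.

## Robot

A 6-joint arm with a two-finger parallel gripper is mounted at the origin on the work surface. World frame = base frame: x ahead of the robot, y to its left, z up, the work surface at z = 0. Lengths are in m, angles in rad, forces in N, time in s.
With the tool pointing down it reaches from about 0.3 to 0.875 m from the base axis. Payload 6.4 kg.
Tool frame: the origin (TCP) lies midway between the tips of the shut fingers; the grasp point (between the pads) lies 19 mm behind it; z points along the fingers, y is the line along which they close (so a half turn about z gives the same grasp; the last joint's range is limited). The gripper opens to 85 mm and grips with 20 to 120 N. Pads are 22 mm wide; open, the fingers measure 114 mm over their backs; the gripper's body (76 mm by 85 mm) begins 54 mm behind the grasp point. The pads swing forward as they close: fully open they stand 13 mm farther back than shut.
Start: joints at [-1.356, 0.181, 1.607, -0, 1.354, -0.206], TCP at [0.235, -0.525, 0.231] pointing down, gripper open.
Joint ranges: [-2.99, 2.99], [-0.89, 2.07], [0.3, 2.58], [-1.14, 4.28], [0, 2.63], [-3.12, 3.12]. Speed limits (rad/s): [2.57, 2.57, 3.01, 3.14, 3.14, 3.14].

## Interface

Orientations are given as a unit quaternion [w, x, y, z].
In Python, from bench import sensors, vision, ctrl gives the robot as it stands.
- The arm moves only by the tool carry_out, never from a script. Its argument "deltas" is text: rows parted by semicolons, each of 7 numbers parted by spaces: the shift along the tool's x, y, z in mm, then the turn, a rotation vector about the tool's x, y, z in rad, then the closure, from 0 (fully open) to 1 (shut). In form: tx ty tz ax ay az claw; .... A call has 1 to 12 rows; each row is the pose to reach, as a shift and turn from the pose commanded when the call began, along the tool's axes at that moment; what a row does not reach only later rows make up. A row lasts 1/8 s, in which the tool goes at most 62.5 mm and 10.7 degrees, less where a joint would pass 70% of its speed; a pose out of reach is approached as far as the arm can. A call with a gripper value outside its range is refused whole. The fingers move at their own pace and stop on an object; the grip force is fixed at half the most. Time passes only in rows, so rows that repeat a pose let the fingers close. It gives the time, the measured TCP pose, the force, the opening and the grip force at its end, in the units of the state.
- sensors.get_obs(): the state, without advancing time (a new reading comes with each control period).
- vision.camera(name): name is "side" or "top"; returns the picture (384x512x3 uint8, blue, green, red); there is no depth.
- vision.camera_model(name): a dict with "K" (3x3 intrinsics, pixels), "extrinsics" (4x4, takes a point from world to camera coordinates). Camera axes: x right, y down, z forward; pixel columns grow to the right and rows downward; lengths in m; the calibration is good to about 2 mm. A picture is of the moment at which its call begins. camera_model takes no time and is no camera call.
- ctrl.hand_in(): hands the job in; it is judged then, once.
The state is a dict: "time_s": time; "q": joint angles; "dq": joint speeds; "joint_efforts": joint torques, N m; "eef_pos": TCP position; "eef_rot": TCP orientation; "wrist_force": force on the tool from outside, world axes, zero at the start; "torque": the same for the moment, N m; "opening": opening from 0.0 (shut) to 1.0 (fully open); "grasp_force": force on a finger pad.
Only numpy, scipy, OpenCV 4.12 (cv2) and the standard library are available. Lean on these libraries where they do the work, as an engineer would, in place of code of your own. Each camera call takes 0.05 s, during which the arm holds its last target. There are 200 camera calls.

## Working session

There is one attempt and no reset: what is moved stays moved. The work goes in short steps, Python scripts to look and compute and a tool call to move; the robot and the scene stay as the last step left them, time stands still between calls to the robot, and variables do not carry over. Pictures are saved under pics/ and viewed, at most 11 in all, crops included, and the job is handed in when it is done.

Besides the shell and the picture viewer there is one more tool, called after "Request:" as name(argument=value, ...), one argument or row to a line, values as JSON. carry_out: Moves the arm, as the interface text tells. Its arguments: {"type":"object","properties":{"deltas":{"type":"string"}},"required":["deltas"]}

```bash
mkdir -p pics; ls
python3 - <<'E'
from bench import sensors, vision, ctrl
import cv2,numpy as np
for n in ("side","top"):
    im=vision.camera(n); cv2.imwrite(f"pics/{n}0.png",im)
    m=vision.camera_model(n); print(n,np.round(m["K"],1).tolist(),np.round(m["extrinsics"],3).tolist())
o=sensors.get_obs(); print(o["eef_pos"],o["eef_rot"],o["time_s"])
E
```

```text
pics
side [[347.7, 0.0, 258.5], [0.0, 347.7, 191.4], [0.0, 0.0, 1.0]] [[-0.904, -0.428, -0.002, 0.43], [-0.273, 0.58, -0.767, 0.224], [0.33, -0.693, -0.641, 0.826], [0.0, 0.0, 0.0, 1.0]]
top [[368.7, 0.0, 259.0], [0.0, 368.7, 188.7], [0.0, 0.0, 1.0]] [[0.012, -1.0, -0.011, -0.02], [-0.998, -0.012, -0.064, 0.497], [0.064, 0.012, -0.998, 1.031], [0.0, 0.0, 0.0, 1.0]]
[ 0.23478577 -0.52432585  0.23046736] [-7.97221421e-04  9.77952368e-01  2.08826556e-01  4.25403784e-06] 0.1
```

View pics/side0.png

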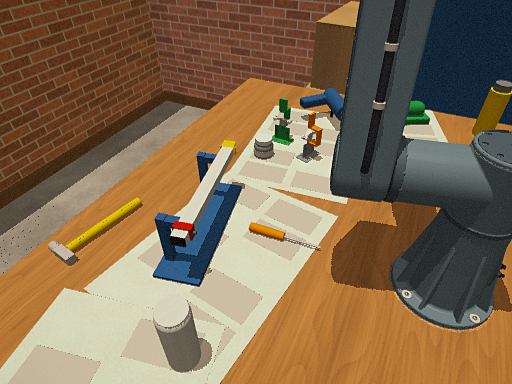

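View pics/top0.png

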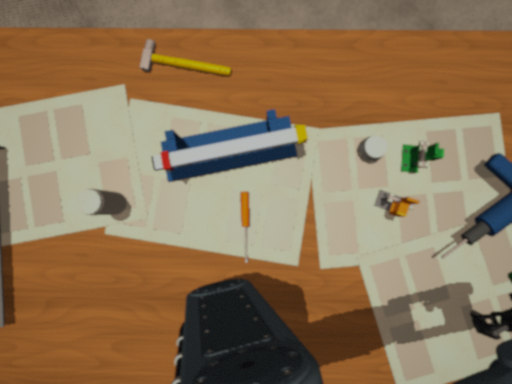

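Run:
```python
import cv2,numpy as np
s=cv2.imread("pics/side0.png");t=cv2.imread("pics/top0.png")
a=cv2.resize(s[95:175,250:350],(400,320),interpolation=cv2.INTER_CUBIC)
b=cv2.resize(t[130:230,350:450],(400,400),interpolation=cv2.INTER_CUBIC)[40:360]
c=cv2.resize(s[130:290,145:255],(187,272),interpolation=cv2.INTER_CUBIC)
c=cv2.resize(s[215:255,155:205],(400,280),interpolation=cv2.INTER_CUBIC)[:280]
d=cv2.resize(t[120:190,145:315],(400,165),interpolation=cv2.INTER_CUBIC)
o=np.zeros((600,800,3),np.uint8);o[:320,:400]=a;o[:320,400:]=b;o[320:600,:400]=c;o[320:485,400:]=d
cv2.imwrite("pics/crop0.png",o)
```

```text
(no output)
```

View pics/crop0.png

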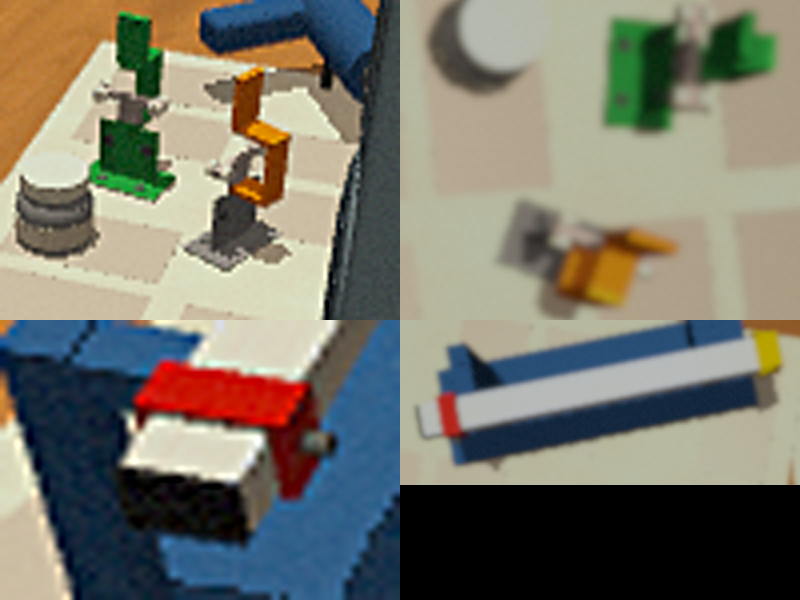

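```bash
cat > h.py <<'E'
import cv2,numpy as np
from bench import sensors, vision, ctrl
M={n:vision.camera_model(n) for n in("side","top")}
def cast(n,uv,z):
    K=np.array(M[n]["K"]);E=np.array(M[n]["extrinsics"]);R,t=E[:3,:3],E[:3,3]
    uv=np.atleast_2d(uv).astype(float)
    d=np.c_[uv,np.ones(len(uv))]@np.linalg.inv(K).T@R; c=-R.T@t
    return c+d*((z-c[2])/d[:,2])[:,None]
def proj(n,P):
    K=np.array(M[n]["K"]);E=np.array(M[n]["extrinsics"])
    q=(np.atleast_2d(P)@E[:3,:3].T+E[:3,3])@K.T; return q[:,:2]/q[:,2:]
def mask(im,h0,h1,s=130,v=80,k=1):
    h=cv2.cvtColor(cv2.resize(im,None,fx=k,fy=k,interpolation=cv2.INTER_CUBIC) if k>1 else im,cv2.COLOR_BGR2HSV)
    return cv2.inRange(h,(h0,s,v),(h1,255,255))
E
python3 - <<'E'
from h import *
np.set_printoptions(precision=4,suppress=True)
roi={"side":(300,108,330,150),"top":(383,185,425,225)}
for n in("side","top"):
    im=cv2.imread(f"pics/{n}0.png"); x0,y0,x1,y1=roi[n]
    m=mask(im[y0:y1,x0:x1],8,22,150,80,4)
    c=max(cv2.findContours(m,0,2)[0],key=cv2.contourArea)
    p=cv2.approxPolyDP(c,5,True)[:,0]
    p=(p+.5)/4-.5+[x0,y0]
    print(n);print(np.c_[p,cast(n,p,.167)[:,:2],cast(n,p,.121)[:,:2],cast(n,p,.058)[:,:2]])
im=cv2.imread("pics/top0.png");hsv=cv2.cvtColor(im,cv2.COLOR_BGR2HSV)
print("col", [ (r,im[r,230].tolist()) for r in range(132,168,2)])
for nm,a in(("yel",(22,32)),("red",(0,5))):
  for n,(x0,y0,x1,y1) in {"top":(145,115,315,190),"side":(150,130,250,260)}.items():
    i2=cv2.imread(f"pics/{n}0.png")[y0:y1,x0:x1]
    m=mask(i2,*a,150,90,4);c=max(cv2.findContours(m,0,2)[0],key=cv2.contourArea)
    p=(cv2.approxPolyDP(c,4,True)[:,0]+.5)/4-.5+[x0,y0]
    print(nm,n);print(np.c_[p,cast(n,p,.156)[:,:2],cast(n,p,.163)[:,:2]])
E
```

```text
side
[[299.625  107.625    0.5151  -0.409    0.5442  -0.498    0.5839  -0.6198]
 [314.125  110.625    0.464   -0.4089   0.4886  -0.4978   0.5224  -0.6196]
 [308.375  114.125    0.4731  -0.3773   0.4986  -0.4635   0.5334  -0.5816]
 [309.625  115.375    0.4666  -0.3708   0.4915  -0.4565   0.5256  -0.5738]
 [307.625  119.125    0.4642  -0.3441   0.4889  -0.4274   0.5226  -0.5416]
 [307.625  126.625    0.4483  -0.2985   0.4716  -0.3779   0.5036  -0.4867]
 [316.125  131.625    0.4151  -0.2806   0.4356  -0.3585   0.4636  -0.4652]
 [315.875  139.875    0.401   -0.2351   0.4203  -0.3091   0.4466  -0.4104]
 [310.875  138.875    0.416   -0.2342   0.4365  -0.3081   0.4646  -0.4093]
 [307.625  141.625    0.4196  -0.2157   0.4404  -0.2881   0.469   -0.3871]
 [315.875  146.125    0.3905  -0.2028   0.4088  -0.2741   0.4339  -0.3716]
 [319.875  143.875    0.3838  -0.2191   0.4016  -0.2917   0.4259  -0.3912]
 [321.875  128.125    0.4058  -0.3082   0.4254  -0.3885   0.4523  -0.4985]
 [313.375  124.125    0.4373  -0.3209   0.4596  -0.4023   0.4902  -0.5138]
 [315.375  114.375    0.4519  -0.3854   0.475
[... 2241 characters left out ...]
d top
[[162.375  151.875    0.5768   0.2253   0.5756   0.2234]
 [161.125  153.625    0.5723   0.2283   0.5712   0.2263]
 [163.375  167.625    0.5375   0.2217   0.5366   0.2198]
 [165.125  168.875    0.5344   0.2173   0.5336   0.2154]
 [169.875  168.375    0.5358   0.2055   0.535    0.2037]
 [170.875  167.125    0.5389   0.2031   0.5381   0.2013]
 [168.375  161.625    0.5526   0.2097   0.5516   0.2079]
 [167.375  152.625    0.575    0.2128   0.5739   0.211 ]]
red side
[[171.625  226.375    0.5787   0.2246   0.5736   0.2298]
 [190.125  229.875    0.5361   0.2162   0.5315   0.2215]
 [193.375  223.875    0.5399   0.1979   0.5353   0.2034]
 [175.125  220.875    0.5819   0.2073   0.5767   0.2127]]
```

Run:
```python
from h import *
np.set_printoptions(precision=4,suppress=True)
def line(n,cols,r0,r1):
    im=cv2.imread(f"pics/{n}0.png").astype(float); out=[]
    for c in cols:
        # rail brightness: profile of red channel (blue base dark)
        lo,hi=int(r0(c)),int(r1(c)); p=im[lo:hi,c,2]; b=p>115
        i=np.flatnonzero(b); a,z=i[0],i[-1]
        e1=lo+a-(p[a]-115)/(p[a]-p[a-1]); e2=lo+z+(p[z]-115)/(p[z]-p[z+1])
        out.append((c,e1,e2))
    return np.array(out)
f=lambda c:162.5-(c-155)*29/150
L=line("top",range(185,265,3),lambda c:f(c)-13,lambda c:f(c)+14)
e1=cast("top",L[:,:2],.156);e2=cast("top",L[:,[0,2]],.156)
mid=(e1+e2)/2
for q in(e1,e2,mid):
    k=np.polyfit(q[:,1],q[:,0],1); r=q[:,0]-np.polyval(k,q[:,1]); print("x=%.4f y + %.4f"%tuple(k),"yaw deg",np.degrees(np.arctan(-k[0])),"rms",r.std())
k1=np.polyfit(e1[:,1],e1[:,0],1);k2=np.polyfit(e2[:,1],e2[:,0],1)
print("width",(k1[1]-k2[1])*np.cos(np.arctan(k1[0])))
# end edges: along-axis profile on z=.156 line in top & side images
k=np.polyfit(mid[:,1],mid[:,0],1)
for n in("top","side"):
    im=cv2.imread(f"pics/{n}0.png")
    print(n)
    for y0,y1 in((-.16,-.07),(.17,.28)):
        ys=np.arange(y0,y1,.003)
        P=np.c_[np.polyval(k,ys),ys,np.full(len(ys),.156)]
        uv=proj(n,P).astype(np.float32)
        v=cv2.remap(im,uv[:,:1],uv[:,1:],1)[:,0]
        print([(round(float(y),3),*map(int,c)) for y,c in zip(ys,v)])
```

```text
x=-0.2136 y + 0.6220 yaw deg 12.059814553255682 rms 9.887986665585651e-05
x=-0.2136 y + 0.5842 yaw deg 12.058967091947293 rms 8.069558613795257e-05
x=-0.2136 y + 0.6031 yaw deg 12.059393055468329 rms 5.411289685345626e-05
width 0.036935756353647674
top
[(-0.16, 149, 176, 178), (-0.157, 154, 180, 181), (-0.154, 156, 182, 182), (-0.151, 158, 184, 183), (-0.148, 157, 183, 182), (-0.145, 158, 183, 183), (-0.142, 156, 182, 183), (-0.139, 157, 182, 183), (-0.136, 153, 181, 181), (-0.133, 138, 176, 179), (-0.13, 93, 167, 179), (-0.127, 30, 164, 182), (-0.124, 0, 163, 183), (-0.121, 0, 162, 184), (-0.118, 0, 163, 183), (-0.115, 0, 163, 184), (-0.112, 5, 164, 183), (-0.109, 52, 167, 183), (-0.106, 121, 173, 183), (-0.103, 166, 183, 183), (-0.1, 178, 185, 183), (-0.097, 180, 186, 183), (-0.094, 180, 186, 182), (-0.091, 180, 185, 182), (-0.088, 180, 186, 182), (-0.085, 181, 186, 182), (-0.082, 180, 186, 182), (-0.079, 181, 186, 183), (-0.076, 181, 186, 183), (-0.073, 182, 186, 182)]
[(0.17, 183, 186, 183), (0.173, 182, 186, 183), (0.176, 182, 186, 183), (0.179, 182, 186, 182), (0.182, 182, 186,
[... 1609 characters left out ...]
.185, 192, 212, 217), (0.188, 190, 212, 217), (0.191, 191, 213, 218), (0.194, 194, 215, 219), (0.197, 200, 222, 220), (0.2, 186, 209, 216), (0.203, 42, 52, 201), (0.206, 2, 15, 201), (0.209, 1, 18, 200), (0.212, 0, 21, 201), (0.215, 3, 26, 204), (0.218, 2, 17, 208), (0.221, 29, 41, 147), (0.224, 126, 143, 149), (0.227, 205, 227, 227), (0.23, 196, 218, 220), (0.233, 193, 214, 218), (0.236, 194, 214, 219), (0.239, 196, 218, 222), (0.242, 207, 232, 234), (0.245, 70, 77, 81), (0.248, 9, 1, 8), (0.251, 16, 11, 15), (0.254, 15, 5, 20), (0.257, 14, 22, 18), (0.26, 17, 11, 16), (0.263, 2, 8, 15), (0.266, 17, 16, 14), (0.269, 53, 39, 28), (0.272, 54, 38, 17), (0.275, 52, 35, 19), (0.278, 51, 33, 14)]
```

Request:
carry_out(
  deltas="0 0 0 0 0 -0.18 0; 0 0 0 0 0 -0.36 0; 0 0 0 0 0 -0.54 0; 0 0 0 0 0 -0.72 0; 0 0 0 0 0 -0.87 0",
)

```text
time_s: 0.72
eef_pos: [0.2348, -0.5245, 0.2307]
eef_rot: [-0.0, 0.797, 0.604, 0.0]
wrist_force: [-0.3, 0.7, 0.3]
opening: 1.0
grasp_force: 0.0
```

Request:
carry_out(
  deltas="39 36 0 0 0 0 0; 78 72 0 0 0 0 0; 117 108 0 0 0 0 0; 156 145 0 0 0 0 0; 195 182 0 0 0 0 0; 195 182 40 0 0 0 0.2; 195 182 75 0 0 0 0.3; 195 182 98 0 0 0 0.4; 195 182 98 0 0 0 0.4",
)

```text
time_s: 1.85
eef_pos: [0.4624, -0.3861, 0.1306]
eef_rot: [-0.003, 0.799, 0.602, -0.0]
wrist_force: [-0.5, 0.1, 1.2]
opening: 0.598
grasp_force: 0.0
```

Run:
```python
from h import *
s=vision.camera("side");t=vision.camera("top");o=sensors.get_obs();print(o["eef_pos"],o["opening"],o["time_s"])
cv2.imwrite("pics/s1.png",s);cv2.imwrite("pics/t1.png",t)
a=cv2.resize(s[80:170,270:350],(480,540),interpolation=2)
b=cv2.resize(t[150:240,370:420],(300,540),interpolation=2)
cv2.imwrite("pics/crop1.png",np.hstack([a,b]))
```

```text
[ 0.46382768 -0.38795751  0.13377371] 0.6062163139431566 1.95
```

View pics/crop1.png

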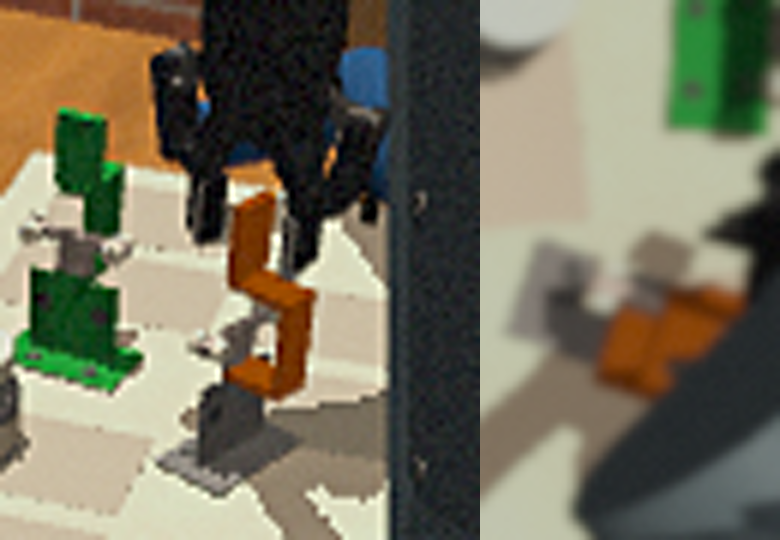

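Run:
```python
from h import *
np.set_printoptions(precision=2,suppress=True)
for _ in range(3):
    o=sensors.get_obs(); print(o["eef_pos"],o["eef_rot"],o["time_s"])
im=cv2.imread("pics/s1.png")[108:150,300:330]
m=mask(im,5,22,150,60,4);c=max(cv2.findContours(m,0,2)[0],key=cv2.contourArea)
print((cv2.approxPolyDP(c,4,True)[:,0]+.5)/4-.5+[300,108])
th=np.radians(-16);X=np.array([np.cos(th),np.sin(th)]);Y=np.array([-np.sin(th),np.cos(th)])
c=np.array([.463,-.386])
# -x face of tab: (y+,top),(y-,top),(y-,bottom),(y+,bottom); then C outer limb x=-39
for x,y,z in[(-4,15,167),(-4,-15,167),(-4,-15,121),(-4,15,121),(-39,12,121),(-39,-12,121),(-39,12,58),(-39,-12,58)]:
    P=[*(c+X*x/1e3+Y*y/1e3),z/1e3]; print((x,y,z),proj("side",P)[0],proj("top",P)[0])
```

```text
[ 0.46 -0.39  0.13] [ 0.   0.8  0.6 -0. ] 1.95
[ 0.46 -0.39  0.13] [ 0.   0.8  0.6 -0. ] 1.95
[ 0.46 -0.39  0.13] [ 0.   0.8  0.6 -0. ] 1.95
[[314.38 111.12]
 [308.38 114.38]
 [307.62 126.12]
 [316.38 131.88]
 [315.88 139.88]
 [310.88 138.88]
 [306.88 142.38]
 [316.38 145.88]
 [319.88 143.88]
 [321.88 128.12]
 [313.38 124.12]
 [315.38 114.12]]
(-4, 15, 167) [310.57 115.63] [405.88 200.35]
(-4, -15, 167) [315.8  112.38] [417.95 203.93]
(-4, -15, 121) [314.39 124.81] [410.35 204.35]
(-4, 15, 121) [309.27 128.16] [398.88 200.95]
(-39, 12, 121) [318.6  131.34] [396.36 214.53]
(-39, -12, 121) [322.65 128.57] [405.55 217.27]
(-39, 12, 58) [316.58 147.61] [387.95 214.4 ]
(-39, -12, 58) [320.52 144.75] [396.56 216.96]
```

Request:
carry_out(
  deltas="0 4 1 0 0 0 0.5; 0 4 1 0 0 0 0.7; 0 4 1 0 0 0 0.8; 0 4 1 0 0 0 1; 0 4 1 0 0 0 1; 0 4 1 0 0 0 1; 0 4 1 0 0 0 1; 0 4 1 0 0 0 1; 0 4 1 0 0 0 1",
)

```text
time_s: 3.08
eef_pos: [0.4676, -0.389, 0.1325]
eef_rot: [0.0, 0.799, 0.602, -0.0]
wrist_force: [-0.5, -2.0, 1.4]
opening: 0.081
grasp_force: 60.9
```

Run:
```python
from h import *
s=vision.camera("side");t=vision.camera("top");o=sensors.get_obs();print(o["eef_pos"],o["eef_rot"],o["opening"],o["time_s"])
cv2.imwrite("pics/s2.png",s)
a=cv2.resize(s[80:170,270:350],(480,540),interpolation=2)
b=cv2.resize(t[150:240,370:420],(300,540),interpolation=2)
cv2.imwrite("pics/crop2.png",np.hstack([a,b]))
```

```text
[ 0.46760487 -0.38900489  0.13248594] [ 2.05607175e-04  7.98861614e-01  6.01514819e-01 -4.87355584e-05] 0.08086424240262588 3.175
```

View pics/crop2.png

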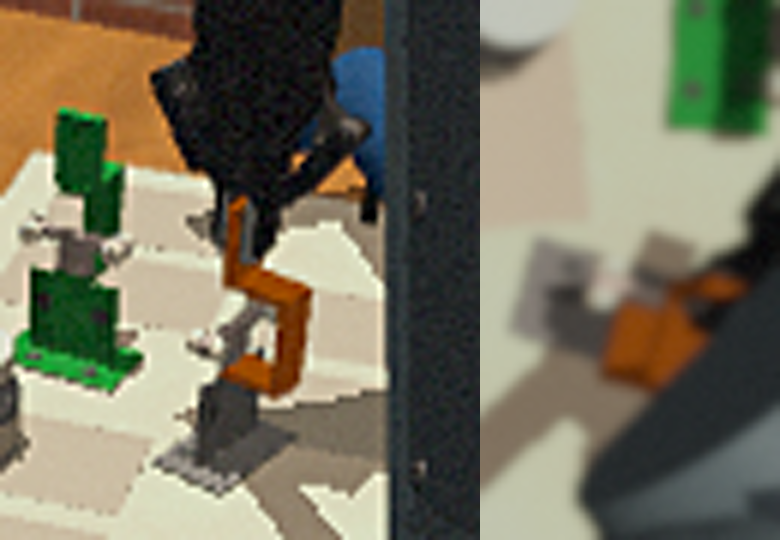

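Request:
carry_out(
  deltas="0 4 -15 0 0 0 1; 0 4 -50 0 0 0 1; 0 4 -85 0 0 0 1; 20 14 -100 0 0 0 1; 55 33 -100 0 0 -0.07 1; 90 51 -100 0 0 -0.14 1; 125 70 -100 0 0 -0.21 1; 160 88 -100 0 0 -0.28 1; 195 106 -100 0 0 -0.35 1; 218 118 -100 0 0 -0.42 1; 230 124 -98 0 0 -0.49 1; 230 124 -98 0 0 -0.49 1",
)

```text
time_s: 4.68
eef_pos: [0.6505, -0.1995, 0.2289]
eef_rot: [-0.001, 0.628, 0.778, 0.0]
wrist_force: [-0.8, -0.3, -3.9]
opening: 0.086
grasp_force: 60.2
```

Run:
```python
from h import *
s=vision.camera("side");t=vision.camera("top");o=sensors.get_obs();print(o["eef_pos"],o["eef_rot"],o["opening"],o["time_s"],o["wrist_force"],o["torque"])
cv2.imwrite("pics/s3.png",s);cv2.imwrite("pics/t3.png",t)
a=cv2.resize(s[70:190,180:280],(400,480),interpolation=2)
b=cv2.resize(t[90:190,270:353],(400,480),interpolation=2)
cv2.imwrite("pics/crop3.png",np.hstack([a,b]))
```

```text
[ 0.64990051 -0.20134395  0.22951618] [-8.63285963e-04  6.29379458e-01  7.77097614e-01 -2.28456465e-04] 0.08624509137762955 4.775 [-0.1627665   0.0534566  -4.96688504] [ 0.03716184 -0.00417458 -0.03072637]
```

View pics/crop3.png

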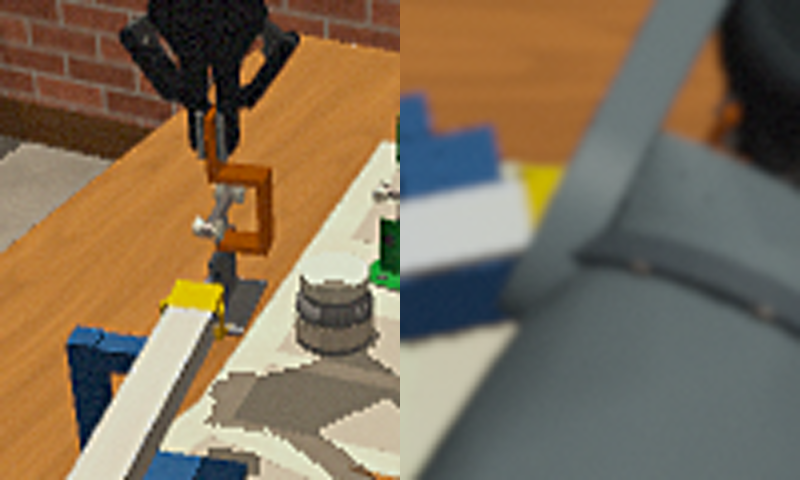

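Run:
```python
from h import *
np.set_printoptions(precision=2,suppress=True)
im=cv2.imread("pics/s3.png"); x0,y0,x1,y1=225,92,252,136
m=mask(im[y0:y1,x0:x1],5,20,150,60,4);c=max(cv2.findContours(m,0,2)[0],key=cv2.contourArea)
print((cv2.approxPolyDP(c,4,True)[:,0]+.5)/4-.5+[x0,y0])
th=np.radians(12);X=np.array([np.cos(th),np.sin(th)]);Y=np.array([-np.sin(th),np.cos(th)])
for d in(0,.006,.012):
  c=np.array([.6499,-.2013])+d*Y; print("d",d)
  for x,y,z in[(-4,15,167),(-4,15,121),(-39,12,121),(-39,-12,121),(-39,12,58),(-39,-12,58)]:
    P=[*(c+X*x/1e3+Y*y/1e3),.097+z/1e3]; print((x,y,z),proj("side",P)[0])
# rail edges in side image: rows, white top face (bright, B high) 
im=cv2.imread("pics/side0.png").astype(float)
E1=[];E2=[]
for r in range(165,212,3):
    c0=proj("side",[[.6046+.2136*.10,-.10,.156],[.6046-.2136*.2,.2,.156]]); 
    cc=int(np.interp(r,c0[:,1],c0[:,0])); p=im[r,cc-16:cc+16,0]
    b=p>165; k=16
    a=k
    while b[a]:a-=1
    z=k
    while b[z]:z+=1
    E1.append((cc-16+a+(165-p[a])/(p[a+1]-p[a]),r));E2.append((cc-16+z-(165-p[z])/(p[z-1]-p[z]),r))
for E in(E1,E2):
    q=cast("side",E,.156);k=np.polyfit(q[:,1],q[:,0],1);print(np.round(k,4),(q[:,0]-np.polyval(k,q[:,1])).std())
print(im[190,185:225].astype(int).tolist())
```

```text
[[231.62  91.62]
 [232.62  95.62]
 [230.38  98.88]
 [230.62 109.38]
 [229.38 109.62]
 [227.38 106.12]
 [226.62  97.38]
 [224.62  96.62]
 [224.62 135.38]
 [231.38 135.38]
 [233.38 132.12]
 [238.12 132.62]
 [238.88 135.38]
 [251.38 135.38]
 [251.38  91.62]
 [245.88  91.62]
 [242.38  96.38]
 [239.12  96.62]
 [239.38 104.88]
 [235.62 110.38]
 [233.38 108.12]
 [233.62  91.62]]
d 0
(-4, 15, 167) [233.45  99.78]
(-4, 15, 121) [234.2  114.35]
(-39, 12, 121) [245.91 115.15]
(-39, -12, 121) [247.97 111.46]
(-39, 12, 58) [246.43 133.84]
(-39, -12, 58) [248.41 129.98]
d 0.006
(-4, 15, 167) [232.85 100.68]
(-4, 15, 121) [233.62 115.29]
(-39, 12, 121) [245.38 116.1 ]
(-39, -12, 121) [247.46 112.37]
(-39, 12, 58) [245.93 134.83]
(-39, -12, 58) [247.92 130.93]
d 0.012
(-4, 15, 167) [232.25 101.58]
(-4, 15, 121) [233.04 116.23]
(-39, 12, 121) [244.85 117.05]
(-39, -12, 121) [246.95 113.29]
(-39, 12, 58) [245.42 135.82]
(-39, -12, 58) [247.43 131.89]
[-0.19  0.62] 0.002037607966063758
[-0.21  0.59] 0.0003606422099266309
[[50, 126, 192], [61, 128, 191], [57, 124, 189], [50, 114, 179], [51, 116, 176], [52, 121, 182], [61, 126, 188], [54, 119, 185], [54, 117, 181], [46, 112, 178], [51, 110, 178], [203, 211, 215], [196, 218, 219], [192, 214, 218], [190, 215, 218], [196, 217, 217], [194, 214, 219], [192, 214, 220], [194, 215, 219], [190, 214, 220], [190, 211, 219], [189, 211, 218], [191, 214, 220], [195, 219, 224], [206, 228, 232], [136, 159, 163], [65, 74, 81], [74, 88, 94], [73, 89, 102], [80, 96, 109], [64, 47, 34], [65, 38, 13], [64, 41, 25], [147, 103, 51], [147, 102, 50], [144, 101, 52], [145, 99, 49], [146, 101, 57], [140, 96, 50], [144, 102, 48]]
```

Run:
```python
from h import *
im=cv2.imread("pics/side0.png").astype(float)
c0=proj("side",[[.6046+.2136*.10,-.10,.156],[.6046-.2136*.2,.2,.156]])
for r in range(165,213,4):
    cc=int(np.interp(r,c0[:,1],c0[:,0])); p=im[r,:,0]; a=cc
    while p[a]>130:a-=1
    z=cc
    while p[z]>130:z+=1
    a=a+(130-p[a])/(p[a+1]-p[a]);z=z-(130-p[z])/(p[z-1]-p[z])
    q=cast("side",[(a,r),(z,r)],.156); n=np.array([np.cos(np.radians(12.06)),np.sin(np.radians(12.06))])
    s=q[:,:2]@n; print(r,round(a,2),round(z,2),np.round(s,4),"w",round(s[0]-s[1],4),"mid",round(s.mean(),4))
print("expected top-cam n:",.6046*n[0],.6031*n[0], "tcp n",np.array([.6499,-.2013])@n)
```

```text
165 210.42 223.43 [0.6069 0.5727] w 0.0342 mid 0.5898
169 208.07 221.38 [0.6069 0.5725] w 0.0344 mid 0.5897
173 205.58 219.37 [0.6073 0.5721] w 0.0352 mid 0.5897
177 203.15 217.27 [0.6075 0.572 ] w 0.0355 mid 0.5897
181 201.05 214.87 [0.6069 0.5726] w 0.0342 mid 0.5898
185 198.52 212.85 [0.6073 0.5723] w 0.035 mid 0.5898
189 196.13 210.48 [0.6074 0.5729] w 0.0345 mid 0.5901
193 194.09 208.36 [0.6067 0.5728] w 0.0339 mid 0.5897
197 191.54 206.5 [0.6072 0.5721] w 0.0351 mid 0.5897
201 189.18 204.52 [0.6072 0.5718] w 0.0355 mid 0.5895
205 185.78 202.12 [0.6096 0.5723] w 0.0373 mid 0.591
209 180.81 199.88 [0.6155 0.5725] w 0.0429 mid 0.594
expected top-cam n: 0.5912560788616544 0.5897891848519083 tcp n 0.5934974832179807
```

Request:
carry_out(
  deltas="0 -4 15 0 0 0 1; 0 -4 30 0 0 0 1; 0 -4 40 0 0 0 1; 10 -4 40 0 0 0 1; 20 -4 40 0 0 0 1; 20 -4 40 0 0 0 1; 20 -4 40 0 0 0 1",
)

```text
time_s: 5.65
eef_pos: [0.6426, -0.1833, 0.1911]
eef_rot: [0.001, 0.629, 0.777, 0.0]
wrist_force: [0.6, 1.5, -3.2]
opening: 0.084
grasp_force: 60.1
```

Run:
```python
from h import *
s=vision.camera("side");o=sensors.get_obs();print(o["eef_pos"],o["eef_rot"],o["time_s"],o["wrist_force"],o["torque"])
cv2.imwrite("pics/s4.png",s)
cv2.imwrite("pics/crop4.png",cv2.resize(s[90:170,200:270],(525,600),interpolation=2))
```

```text
[ 0.64250199 -0.18345181  0.190886  ] [5.56558186e-04 6.29011817e-01 7.77395539e-01 3.72543226e-05] 5.7 [-0.64676183  0.7206411  -3.97893956] [ 0.04025923 -0.05740331  0.00388527]
```

View pics/crop4.png

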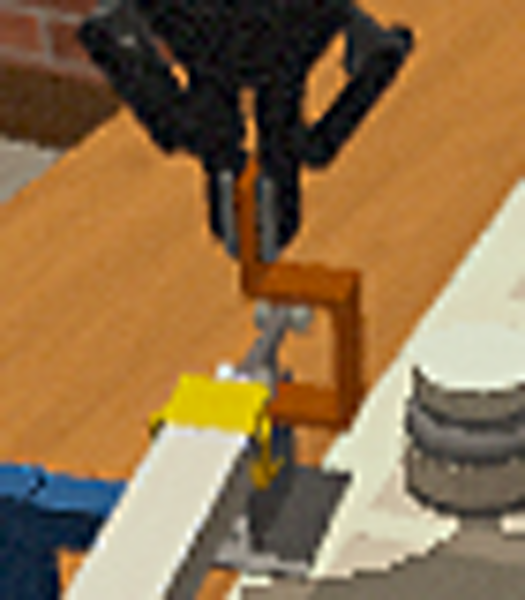

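Request:
carry_out(
  deltas="6 0 1.5 0 0 0 1; 14 0 1.5 0 0 0 1; 22 0 1.5 0 0 0 1; 30 0 1.5 0 0 0 1; 38 0 1.5 0 0 0 1; 46 0 1.5 0 0 0 1; 54 0 1.5 0 0 0 1; 60 0 1.5 0 0 0 1; 60 0 1.5 0 0 0 1",
)

```text
time_s: 6.82
eef_pos: [0.6296, -0.1242, 0.1888]
eef_rot: [-0.0, 0.629, 0.778, -0.0]
wrist_force: [0.4, -0.0, -3.6]
opening: 0.082
grasp_force: 60.1
```

Request:
carry_out(
  deltas="6 0 0 0 0 0 1; 14 0 0 0 0 0 1; 22 0 0 0 0 0 1; 30 0 0 0 0 0 1; 38 0 0 0 0 0 1; 46 0 0 0 0 0 1; 54 0 0 0 0 0 1; 58 0 0 0 0 0 1; 58 0 0 0 0 0 1; 58 0 0 0 0 0 1",
)

```text
time_s: 8.07
eef_pos: [0.6177, -0.0682, 0.1888]
eef_rot: [0.0, 0.629, 0.777, -0.0]
wrist_force: [-0.2, 0.1, -3.8]
opening: 0.082
grasp_force: 60.1
```

Run:
```python
from h import *
s=vision.camera("side");o=sensors.get_obs();print(o["eef_pos"],o["eef_rot"],o["time_s"],o["wrist_force"],o["torque"])
cv2.imwrite("pics/s5.png",s)
cv2.imwrite("pics/crop5.png",cv2.resize(s[90:180,180:250],(467,600),interpolation=2))
```

```text
[ 0.6176597  -0.06822479  0.18879909] [ 7.83896026e-05  6.29202194e-01  7.77241655e-01 -5.16771575e-05] 8.125 [-0.01223624  0.02099637 -3.81222581] [ 0.00035095 -0.01502842 -0.02019741]
```

View pics/crop5.png

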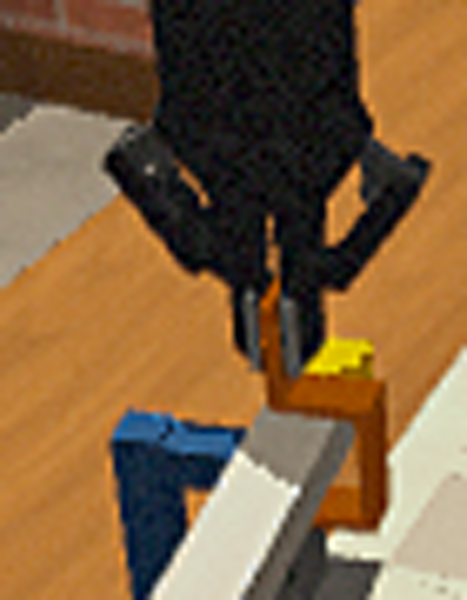

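Request:
carry_out(
  deltas="0 0 1 0 0 0 1; 0 0 1 0 0 0 0.9; 0 0 1 0 0 0 0.7; 0 0 1 0 0 0 0.5; 0 0 1 0 0 0 0.5; 0 0 1 0 0 0 0.5; 0 0 1 0 0 0 0.5; 0 0 1 0 0 0 0.5; 0 0 1 0 0 0 0.5",
)

```text
time_s: 9.25
eef_pos: [0.6176, -0.0679, 0.1878]
eef_rot: [-0.0, 0.629, 0.777, 0.0]
wrist_force: [-0.2, 0.1, -0.3]
opening: 0.497
grasp_force: 0.0
```

Request:
carry_out(
  deltas="0 0 0 0 0 0 0.5; -12 0 0 0 0 0 0.5; -25 0 0 0 0 0 0.5; -40 0 0 0 0 0 0.5; -40 0 0 0 0 0 0.5; -40 0 0 0 0 0 0.8; -40 0 0 0 0 0 1; -40 0 0 0 0 0 1; -40 0 0 0 0 0 1; -40 0 0 0 0 0 1",
)

```text
time_s: 10.5
eef_pos: [0.626, -0.1069, 0.1879]
eef_rot: [0.0, 0.629, 0.777, 0.0]
wrist_force: [0.3, -0.4, 1.4]
opening: -0.0
grasp_force: 0.0
```

Run:
```python
from h import *
s=vision.camera("side");o=sensors.get_obs();print(o["eef_pos"],o["eef_rot"],o["time_s"],o["wrist_force"],o["opening"])
cv2.imwrite("pics/s6.png",s)
cv2.imwrite("pics/crop6.png",cv2.resize(s[90:180,180:250],(467,600),interpolation=2))
```

```text
[ 0.62592643 -0.10697183  0.18780329] [-5.56555873e-06  6.29065817e-01  7.77352043e-01  1.33503828e-06] 10.55 [0.15480192 0.49023744 0.51965173] 0.0016544878337099533
```

View pics/crop6.png

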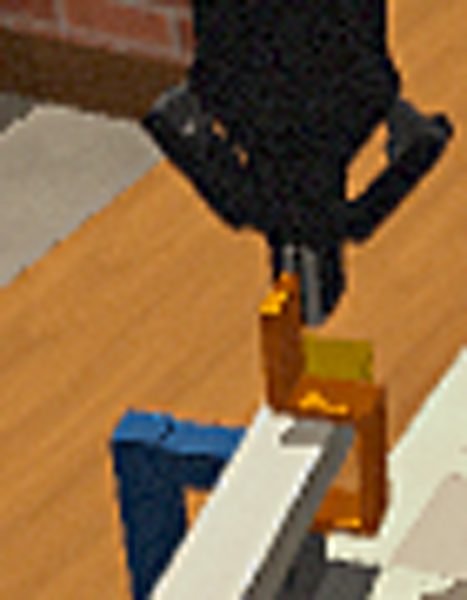

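Request:
carry_out(
  deltas="5 0 0 0 0 0 1; 10 0 0 0 0 0 1; 16 0 0 0 0 0 1; 24 0 0 0 0 0 1; 34 0 0 0 0 0 1; 45 0 0 0 0 0 1; 57 0 0 0 0 0 1; 69 0 0 0 0 0 1; 81 0 0 0 0 0 1; 93 0 0 0 0 0 1; 105 0 0 0 0 0 1; 117 0 0 0 0 0 1",
)

```text
time_s: 12.05
eef_pos: [0.6014, 0.0081, 0.1878]
eef_rot: [0.0, 0.629, 0.777, 0.0]
wrist_force: [0.2, -0.9, 1.1]
opening: -0.001
grasp_force: 0.6
```

Request:
carry_out(
  deltas="12 0 0 0 0 0 1; 24 0 0 0 0 0 1; 36 0 0 0 0 0 1; 48 0 0 0 0 0 1; 60 0 0 0 0 0 1; 72 0 0 0 0 0 1; 84 0 0 0 0 0 1; 94 0 0 0 0 0 1; 102 0 0 0 0 0 1; 108 0 0 0 0 0 1; 112 0 0 0 0 0 1; 115 0 0 0 0 0 1",
)

```text
time_s: 13.55
eef_pos: [0.5776, 0.12, 0.1878]
eef_rot: [0.0, 0.629, 0.777, -0.0]
wrist_force: [0.2, -1.5, 0.9]
opening: -0.003
grasp_force: 0.5
```

Run:
```python
from h import *
s=vision.camera("side");o=sensors.get_obs();print(o["eef_pos"],o["eef_rot"],o["time_s"],o["wrist_force"],o["opening"])
cv2.imwrite("pics/s7.png",s)
cv2.imwrite("pics/crop7.png",cv2.resize(s[130:250,150:250],(500,600),interpolation=2))
```

```text
[0.57744308 0.12027664 0.18776512] [-1.51024822e-04  6.29117251e-01  7.77310399e-01  7.43778651e-05] 13.6 [0.22664353 0.14766072 1.03448505] -0.0019866367568474297
```

View pics/crop7.png

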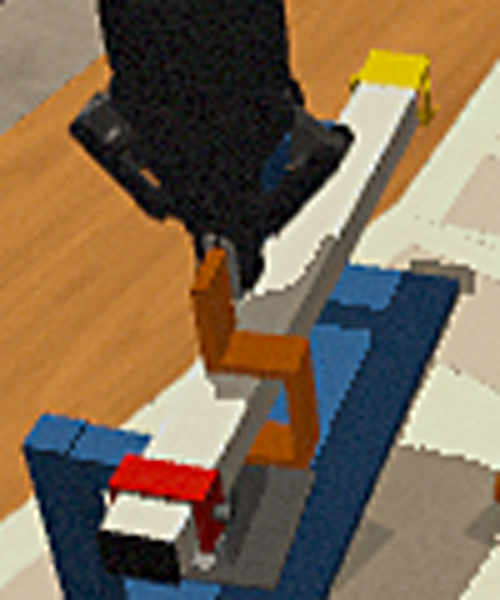

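Request:
carry_out(
  deltas="3 0 0 0 0 0 1; 6 0 0 0 0 0 1; 9 0 0 0 0 0 1; 12 0 0 0 0 0 1; 14 0 0 0 0 0 1; 16 0 0 0 0 0 1; 18 0 0 0 0 0 1; 19 0 0 0 0 0 1; 20 0 0 0 0 0 1; 21 0 0 0 0 0 1; 22 0 0 0 0 0 1",
)

```text
time_s: 14.98
eef_pos: [0.573, 0.1414, 0.1878]
eef_rot: [-0.0, 0.629, 0.777, -0.0]
wrist_force: [0.2, -0.2, 0.4]
opening: 0.004
grasp_force: 0.4
```

Request:
carry_out(
  deltas="1 0 0 0 0 0 1; 2 0 0 0 0 0 1; 3 0 0 0 0 0 1; 3 0 0 0 0 0 1",
)

```text
time_s: 15.48
eef_pos: [0.5723, 0.1445, 0.1878]
eef_rot: [-0.0, 0.629, 0.777, 0.0]
wrist_force: [-0.5, -1.1, -0.3]
opening: 0.004
grasp_force: 0.1
```

Along ≈ 257 mm, no stop force yet; creep on.

Request:
carry_out(
  deltas="1 0 0 0 0 0 1; 2 0 0 0 0 0 1; 3 0 0 0 0 0 1; 3 0 0 0 0 0 1",
)

```text
time_s: 15.98
eef_pos: [0.5722, 0.1468, 0.1884]
eef_rot: [0.001, 0.629, 0.777, 0.0]
wrist_force: [0.9, -5.1, 3.0]
opening: 0.001
grasp_force: 2.5
```

Request:
carry_out(
  deltas="1 0 0 0 0 0 1; 2 0 0 0 0 0 1; 2 0 0 0 0 0 1",
)

```text
time_s: 16.35
eef_pos: [0.5721, 0.1484, 0.1887]
eef_rot: [0.001, 0.629, 0.777, 0.0]
wrist_force: [0.9, -6.3, 4.9]
opening: 0.003
grasp_force: 3.2
```

Request:
carry_out(
  deltas="-1 0 0 0 0 0 1; -2 0 0 0 0 0 1; -4 0 0 0 0 0 1; -7 0 0 0 0 0 1; -20 0 0 0 0 0 1; -40 0 0 0 0 0 1; -60 0 -30 0 0 0 1; -80 0 -60 0 0 0 1; -100 0 -80 0 0 0 1; -100 0 -80 0 0 0 1",
)

```text
time_s: 17.6
eef_pos: [0.5936, 0.0491, 0.2697]
eef_rot: [0.002, 0.63, 0.776, 0.001]
wrist_force: [0.9, -0.2, -0.1]
opening: -0.004
grasp_force: 0.0
```

Run:
```python
from h import *
s=vision.camera("side");t=vision.camera("top");o=sensors.get_obs();print(o["eef_pos"],o["time_s"],o["wrist_force"])
a=cv2.resize(s[170:260,150:240],(500,500),interpolation=2)
b=cv2.resize(t[120:195,150:195],(300,500),interpolation=2)
cv2.imwrite("pics/crop8.png",np.hstack([a,b]));cv2.imwrite("pics/s8.png",s);cv2.imwrite("pics/t8.png",t)
th=np.radians(12.06);X=np.array([np.cos(th),np.sin(th)]);Y=np.array([-np.sin(th),np.cos(th)])
for al in(.2846,.2786):
  c=np.array([.6268,-.107])+al*Y
  for x,y,z in[(-4,15,167),(4,15,167),(-4,-15,167),(-39,12,121),(-39,12,58)]:
    P=[*(c+X*x/1e3+Y*y/1e3),.055+z/1e3]; uv,tv=proj("side",P)[0],proj("top",P)[0]
    print(al,(x,y,z),np.round((uv-[150,170])*5.556),np.round((tv-[150,120])*6.667)+[500,0])
```

```text
[0.59179847 0.05101392 0.26690144] 17.7 [ 0.31298714 -0.15443194 -0.78124958]
0.2846 (-4, 15, 167) [194. 140.] [645. 230.]
0.2846 (4, 15, 167) [174. 137.] [641. 207.]
0.2846 (-4, -15, 167) [223.  92.] [730. 213.]
0.2846 (-39, 12, 121) [295. 236.] [702. 342.]
0.2846 (-39, 12, 58) [311. 346.] [738. 360.]
0.2786 (-4, 15, 167) [200. 130.] [662. 226.]
0.2786 (4, 15, 167) [180. 127.] [658. 204.]
0.2786 (-4, -15, 167) [229.  82.] [747. 209.]
0.2786 (-39, 12, 121) [301. 226.] [718. 339.]
0.2786 (-39, 12, 58) [316. 336.] [754. 357.]
```

View pics/crop8.png

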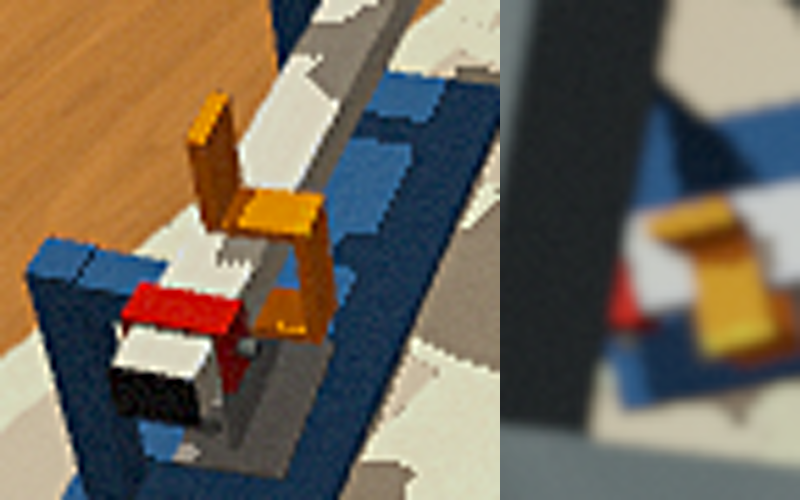

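Request:
carry_out(
  deltas="-20 0 -10 0 0 0 1; -20 0 -10 0 0 0 1; -20 0 -10 0 0 0 1; -20 0 -10 0 0 0 1; -20 0 -10 0 0 0 1; -20 0 -10 0 0 0 1; -20 0 -10 0 0 0 1; -20 0 -10 0 0 0 1",
)

```text
time_s: 18.7
eef_pos: [0.5963, 0.0319, 0.2778]
eef_rot: [0.0, 0.629, 0.777, 0.0]
wrist_force: [0.4, -0.4, 0.3]
opening: -0.001
grasp_force: 0.0
```

Run:
```python
from h import *
s0=cv2.imread("pics/s8.png");s=vision.camera("side")
c=[]
for im in(s0,s):
    m=mask(im[184:235,180:212],8,22,150,60);M_=cv2.moments(m,True);c.append((M_["m10"]/M_["m00"],M_["m01"]/M_["m00"],M_["m00"]))
print(c)
if abs(np.subtract(*c)[:2]).max()<.6: print(ctrl.hand_in())
```

```text
[(14.014598540145986, 21.226277372262775, 685.0), (13.989810771470161, 21.280931586608443, 687.0)]
the job is handed in; nothing more can be done
None
```

I handed the job in at about 19 s: the orange hanger hangs at rest in the rail by itself, pushed up against the red stop, with the nose measured within about 2 mm of its face; I left the can, tin and screwdriver alone (not re-measured at the end), and the verdict was not shown.

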